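# Turn the washer sign leaf over on its rail

### The arm

A 6-joint arm with a two-finger parallel gripper is mounted at the origin on the work surface. World frame = base frame: x ahead of the robot, y to its left, z up, the work surface at z = 0. Lengths are in m, angles in rad, forces in N, time in s.
With the tool pointing down it reaches from about 0.35 to 0.875 m from the base axis. Payload 4.2 kg.
Tool frame: the origin (TCP) lies midway between the tips of the shut fingers; the grasp point (between the pads) lies 19 mm behind it; z points along the fingers, y is the direction in which the jaws open and shut (so a half turn about z gives the same grasp; the last joint's range is limited). The gripper opens to 85 mm and grips with 20 to 120 N. Pads are 22 mm wide; open, the fingers measure 114 mm over their backs; the gripper's body (76 mm by 85 mm) begins 54 mm behind the grasp point. The pads swing forward as they close: fully open they stand 13 mm farther back than shut.
Start: joints at [-0.863, 0.385, 0.008, 0, -1.194, -0.259], TCP at [0.271, -0.563, 0.231] pointing down, gripper open.
Joint ranges: [-3.14, 3.14], [-1.21, 2.06], [-1.07, 1.41], [-3.16, 2.05], [-2.99, -0.16], [-3.1, 3.1]. Speed limits (rad/s): [2.79, 2.79, 3.14, 3.14, 3.14, 3.14].

### API

Orientations are given as a rotation vector (axis times angle).
In Python, from bench import get_state, camera, ticket, nets gives the robot as it stands.
- The arm moves only by the tool apply_moves, never from a script. Its arguments are lists of equal length, an entry for each row: "dp": the shift along the tool's x, y, z in mm, a list of three; "turn": the turn, a rotation vector about the tool's x, y, z in rad, a list of three. A call has exactly 10 rows; each row shifts and turns the pose as measured when the row begins, along the tool's axes as they then stand; what a row does not reach is not made up. A row lasts 1/8 s, in which the tool goes at most 62.5 mm and 10.7 degrees, less where a joint would pass 70% of its speed; a pose out of reach is approached as far as the arm can. A call is refused whole if a number of a shift passes 62.5 or a number of a turn 0.188, either way. A call with a gripper value outside its range is refused whole. "jaw" is the closure, from 0 (fully open) to 1 (shut), set as the call begins (left out, the last holds). The fingers move at their own pace and stop on an object; "grip_force" is the grip in N (left out, the last holds). Time passes only in rows, so rows that do not move let the fingers close, or fill a call up. It gives the time, the measured TCP pose, the force and the opening at its end, in the units of the state.
- get_state(): the state, without advancing time (a new reading comes with each control period).
- camera(name): name is "scene" or "top"; returns a dict with "img" (400x640x3 uint8, blue, green, red), "z_map" (400x640 float32, m along the optical axis (not along the pixel's ray), 0 where there is no reading), "mtx" (3x3 intrinsics, pixels), "extrinsics" (4x4, takes a point from world to camera coordinates). Camera axes: x right, y up, looking along -z (the intrinsics and any distortion apply to the point x, -y, -z); pixel columns grow to the right and rows downward; lengths in m; the calibration is good to about 2 mm. A picture is of the moment at which its call begins.
- ticket.close_job(): hands the job in, once; it reports no verdict.
Trained networks look in a picture, given as the dict that the camera call returned (one of the last four; its "shot" number tells which), for a name from the list of things; names that differ only in an ending like _2 or _b are one class to them, and where a whole thing is asked for, a point or a joint stands for the part that bears it (a point fixed in the world has none). Each returns a list of dicts, best first, with "conf" (0 to 1); they miss things now and then, are a little off and sometimes report something else, mostly with a low value. They report only what shows in the picture. A call takes as long as a camera call. They do not tell look-alikes from the thing itself.
- nets.spot_in(picture, label): "pixel" ([row, column] in pixels, amid what is visible of it).
- nets.outline_of(picture, label): "mask" (400x640 bool, what is visible of it) and "pixel" ([row, column] in pixels, amid what is visible of it).
- nets.mark_of(picture, label): "pixel" ([row, column] in pixels: a listed point, or the origin of a listed thing).
The state is a dict: "t": time; "joint_positions": joint angles; "dq": joint speeds; "tau": joint torques, N m; "tool_pos": TCP position; "orientation": TCP orientation; "contact_force": force on the tool from outside, world axes, zero at the start; "moment": the same for the moment, N m; "width": finger opening in m.
Only numpy, scipy, OpenCV 4.12 (cv2) and the standard library are available. Lean on these libraries where they do the work, as an engineer would, in place of code of your own. Each camera call takes 0.05 s, during which the arm holds its last target.

### The job

The washer is free again: turn the sign leaf on the chrome rail over so that it lies flat on the other side, green face up. The enamel tin stands where the leaf will land, so first slide it along the surface, upright, out of the leaf's way, and only then swing the leaf over from under its free edge, without flinging or slamming it. Only push with the fingertips: lift nothing off the surface, leave all the other things where they are, and finish with the hand clear.

Things in the scene. Friction and masses are not known exactly. Their poses are not given: they have to be found in the camera images.
- stand: Fixed pine beam, 220 long x 50 wide x 45 mm high, that carries the rail. Origin on the work surface under the middle of the rail; x along beam and rail, roughly away from the robot; y to the left across it (where the leaf must land); z up. Two feet, 20 mm along x, 14 mm high, at x = -55 and 95 mm, reach y = +-35 mm.
- spine (a point): Point on the leaf's hinge axis in the middle of the rail, 56 mm above the surface; the axis is parallel to the stand's x.
- leaf (a joint): Angle of the leaf about the rail: 0 = flat on the right (stand's -y, orange face up), 1.57 = upright, 3.14 = flat on the left (+y, green face up). Starts at 0 to 0.3. Stiff hinge: it stays at any angle; 1 to 2 N at the free edge moves it.
- leaf_edge (a point): Middle of the leaf's free edge (mid-thickness), 90 mm from the hinge axis; moves with the leaf. The leaf is a white plastic plate with coloured faces, 6 mm thick, 100 mm along the rail (50 mm either way of the middle). Under its outer 55 mm there is nothing above the work surface when it lies on the right.
- clamp_top (a point): Top of the blue C-clamp that holds the rail at the near end of the beam, 97 mm above the surface; the clamp is 50 mm along x, its cross bar 41 mm across y.
- tin_mid (a point): Centre of the closed cream enamel-look steel tin with dark blue rim line and knob, half-way up (35 mm). Tin 76 mm in diameter, 70 mm high, about 0.2 to 0.4 kg, standing loose on the work surface beside the beam on the left (+y), where the leaf lands.
- tin: The same tin; origin at the centre of its underside, z up.
- scoop: Purple plastic measuring scoop, bowl 54 mm across and 35 mm high, handle 110 mm long; origin under the bowl. Leave alone.
- dispenser: Green glass pump dispenser, 72 mm in diameter, 184 mm high; origin at the centre of its underside. Leave alone.
- peg: Clear plastic clothes peg lying flat, 75 mm long, 10 mm high; origin underneath its middle. Leave alone.
- jar: Lidded jar, 70 mm in diameter, 90 mm high; origin under its centre. Leave alone.
- cup: Blue plastic cup, 70 mm in diameter, 70 mm high; origin under its centre. Leave alone.
- brush: Small brush lying flat; origin underneath it. Leave alone.
Not all that is in view belongs to the job. What is shaped like the tin but turquoise is not meant.

How it is judged:
By the outcome, as a careful person would: the job done as asked, in the order asked, and still so for the second after the job is handed in, with the robot touching nothing.
It also fails if it takes over 61 s, if anything falls off the work surface, if the arm or the gripper's body presses on something with over 40 N, if the wrist force passes 120 N, or if a joint passes its speed limit or range.

## Working session

There is one attempt and no reset: what is moved stays moved. The work goes in short steps, Python scripts to look and compute and a tool call to move; the robot and the scene stay as the last step left them, time stands still between calls to the robot, and variables do not carry over. Pictures are saved under pics/ and viewed, and the job is handed in when it is done.

Besides the shell and the picture viewer there is one more tool, called after "Request:" as name(argument=value, ...) on one line, values as JSON. apply_moves: Moves the arm, as the interface text tells. Its arguments: {"type":"object","properties":{"dp":{"type":"array","items":{"type":"array","items":{"type":"number"}}},"turn":{"type":"array","items":{"type":"array","items":{"type":"number"}}},"jaw":{"type":"number"},"grip_force":{"type":"number"}},"required":["dp","turn"]}

```bash
mkdir -p pics; cat > h.py <<'E'
import numpy as np, cv2
from bench import get_state, camera, ticket, nets
from scipy.spatial.transform import Rotation as R
def px2w(p,row,col,z=None):
    K=p["mtx"];E=p["extrinsics"]
    d=p["z_map"][int(round(row)),int(round(col))] if z is None else z
    c=np.array([(col-K[0,2])/K[0,0]*d,-(row-K[1,2])/K[1,1]*d,-d])
    return (np.linalg.inv(E)@np.r_[c,1])[:3]
def ray_h(p,row,col,h):
    a=np.linalg.inv(p["extrinsics"])[:3,3]; b=px2w(p,row,col,1.0)
    return a+(b-a)*(h-a[2])/(b[2]-a[2])
def cloud(p):
    K=p["mtx"];d=p["z_map"];r,c=np.mgrid[:400,:640]
    C=np.stack([(c-K[0,2])/K[0,0]*d,-(r-K[1,2])/K[1,1]*d,-d,np.ones_like(d)],-1)
    return (C@np.linalg.inv(p["extrinsics"]).T)[...,:3]
E
python3 - <<'E'
from h import *
for n in("scene","top"):
    p=camera(n); cv2.imwrite(f"pics/{n}0.png",p["img"])
    print(n,p["mtx"].tolist(),[k for k in p])
    for l in["stand","spine","leaf_edge","clamp_top","tin_mid","tin","scoop","dispenser","peg","jar","cup","brush"]:
        r=nets.mark_of(p,l)
        for q in r[:3]:
            rr,cc=q["pixel"]
            h={"spine":.056,"clamp_top":.097,"tin_mid":.035}.get(l,0)
            print(l,np.round(q["pixel"]),round(q["conf"],2),np.round(ray_h(p,rr,cc,h),3), np.round(px2w(p,rr,cc),3) if 0<=rr<399 and 0<=cc<639 else "")
print(get_state())
E
```

```text
scene [[437.3300297804207, 0.0, 326.56352521418233], [0.0, 437.3300297804207, 198.82177858222022], [0.0, 0.0, 1.0]] ['img', 'z_map', 'mtx', 'extrinsics', 'shot']
stand [224. 298.] 0.92 [ 0.512 -0.064  0.   ] [ 0.562 -0.063  0.044]
spine [210. 296.] 0.89 [ 0.509 -0.067  0.056] [ 0.51  -0.067  0.057]
leaf_edge [213. 268.] 0.95 [ 0.45  -0.157  0.   ] [ 0.447 -0.157 -0.002]
clamp_top [183. 285.] 0.68 [ 0.421 -0.095  0.097] [ 0.405 -0.096  0.085]
clamp_top [217. 323.] 0.66 [0.597 0.011 0.097] [0.509 0.017 0.02 ]
clamp_top [216. 269.] 0.26 [ 0.579 -0.146  0.097] [ 0.466 -0.156  0.   ]
tin_mid [210. 323.] 0.84 [0.494 0.019 0.035] [0.52  0.017 0.057]
tin_mid [181. 269.] 0.82 [ 0.32  -0.155  0.035] [ 0.344 -0.153  0.052]
tin_mid [239. 382.] 0.56 [0.644 0.181 0.035] [0.673 0.173 0.064]
tin [249. 379.] 0.96 [0.648 0.173 0.   ] [0.806 0.132 0.162]
tin [218. 322.] 0.59 [0.49  0.015 0.   ] [0.514 0.013 0.021]
tin [189. 269.] 0.55 [ 0.319 -0.159  0.   ] [ 0.34  -0.157  0.016]
scoop [244. 227.] 0.7 [ 0.581 -0.281  0.   ] [ 0.595 -0.278  0.013]
dispenser [219. 392.] 0.92 [0.518 0.239 0.   ] [0.548 0.
[... 1764 characters left out ...]
[0.463 0.536 0.   ] [0.462 0.527 0.019]
{'t': 1.3, 'joint_positions': array([-8.63420131e-01,  3.84719897e-01,  7.88482274e-03, -1.15887411e-05,
       -1.19400191e+00, -2.58585882e-01]), 'dq': array([ 0.00022696, -0.00190816,  0.00023733, -0.00211635,  0.00090785,
        0.00114957]), 'tau': array([-3.53567148e-04, -3.92085779e+01,  1.88610649e+01,  4.19051439e+00,
       -4.05612736e-04, -1.80884598e-05]), 'tool_pos': array([ 0.27117631, -0.56307502,  0.23129238]), 'orientation': array([ 6.99048296e-01, -3.06282177e+00, -6.44198373e-05]), 'contact_force': array([-1.03453327,  0.12345494,  0.19069207]), 'moment': array([ 0.05032915,  0.04596243, -0.03380949]), 'width': 0.08542441922377217}
```

```bash
python3 - <<'E'
import cv2
a=cv2.imread("pics/top0.png");cv2.imwrite("pics/top0z.png",cv2.resize(a[100:300,200:467],None,fx=3,fy=3,interpolation=3))
a=cv2.imread("pics/scene0.png");cv2.imwrite("pics/scene0z.png",cv2.resize(a[120:300,200:440],None,fx=3.3,fy=3.3,interpolation=3))
E
```

```text
(no output)
```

View pics/top0.png

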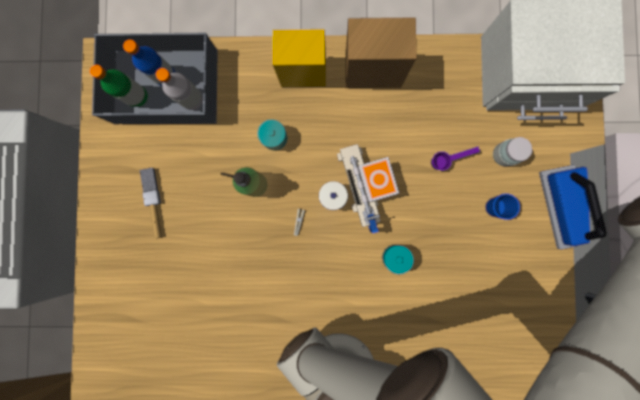

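View pics/top0z.png

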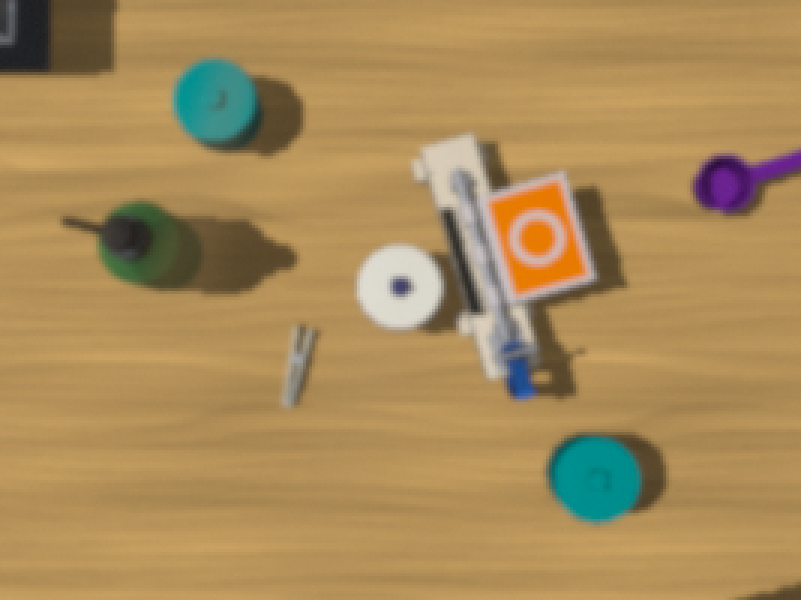

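View pics/scene0z.png

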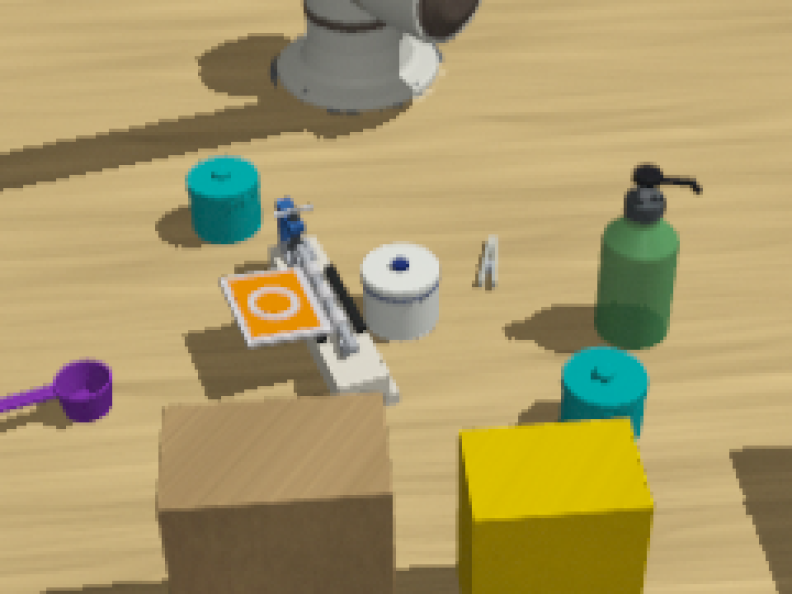

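View pics/scene0.png

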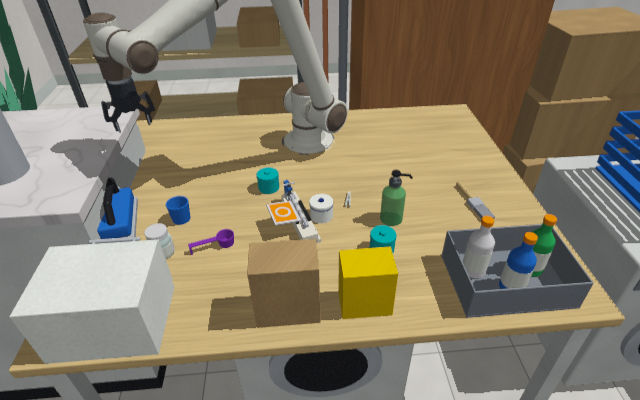

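Top view: the cream tin is at about (196,334), left of the beam, and the leaf is orange side up at (178,380). The clamp is at (222,373), and the turquoise look-alikes are at (134,272) and (259,398). Next I'll measure the exact geometry.

```bash
python3 - <<'E'
from h import *
for n in("top","scene"):
    p=camera(n);W=cloud(p)
    hsv=cv2.cvtColor(p["img"],cv2.COLOR_BGR2HSV)
    m=(hsv[...,0]>5)&(hsv[...,0]<16)&(hsv[...,1]>220)&(hsv[...,2]>180)
    box=(abs(W[...,0]-.5)<.15)&(abs(W[...,1]+.1)<.15)&(W[...,2]>.03)
    P=W[m&box]; c=np.median(P,0);P=P[np.linalg.norm(P-c,axis=1)<.07]
    c=P.mean(0);u,s,v=np.linalg.svd(P-c,full_matrices=False);nn=v[2]*np.sign(v[2][2])
    print(n,len(P),c,"normal",nn,"tilt",np.arccos(nn[2]),"dir",np.degrees(np.arctan2(nn[1],nn[0])), s/np.sqrt(len(P)))
    # rect of orange in metric
    rect=cv2.minAreaRect((P[:,:2]*1000).astype(np.float32));print(rect)
    for l in("stand","leaf_edge","tin","scoop","peg","dispenser"):
        for q in nets.outline_of(p,l)[:3]:
            M=W[q["mask"]&(p["z_map"]>0)]
            if len(M)<5: continue
            Mh=M[M[:,2]>.9*np.percentile(M[:,2],90)]
            r2=cv2.minAreaRect((M[:,:2]*1000).astype(np.float32))
            ce,ra=cv2.minEnclosingCircle((Mh[:,:2]*1000).astype(np.float32))
            print(l,round(q["conf"],2),len(M),"z",np.round(np.percentile(M[:,2],[5,95]),3),"rect",np.round(r2[0]),np.round(r2[1]),round(r2[2]),"topcirc",np.round(ce),round(ra))
E
```

```text
top 50 [ 0.5242551  -0.10718137  0.06470312] normal [-0.02122028  0.12506899  0.99192109] tilt 0.12719915634351095 dir 99.62958824411652 [0.02674606 0.01983204 0.00154803]
((523.4677734375, -104.45285034179688), (78.552490234375, 56.57899475097656), 15.877744674682617)
stand 0.84 2593 z [0.038 0.078] rect [512. -83.] [248. 123.] 15 topcirc [489. -73.] 105
leaf_edge 0.78 1209 z [0.058 0.068] rect [521. -95.] [100.  96.] 17 topcirc [524. -96.] 64
leaf_edge 0.74 819 z [0.01  0.021] rect [465. 531.] [204.  49.] 12 topcirc [465. 519.] 99
tin 0.91 724 z [0.018 0.067] rect [657. 192.] [96. 74.] 45 topcirc [649. 185.] 38
tin 0.86 609 z [0.06  0.067] rect [481.  20.] [72. 72.] 45 topcirc [481.  18.] 37
tin 0.67 700 z [0.029 0.068] rect [ 312. -152.] [73. 71.] 0 topcirc [ 312. -154.] 38
scoop 0.72 441 z [0.001 0.035] rect [ 597. -315.] [ 49. 133.] 27 topcirc [ 592. -317.] 67
scoop 0.3 889 z [0.009 0.091] rect [ 609. -484.] [ 74. 119.] 26 topcirc [ 600. -463.] 32
peg 0.4 117 z [-0.     0.013] rect [410. 117.] [17. 71.] 74 topcirc [409. 112.] 33
dispenser 0.75 850 z [0.016 0.183] rect [514. 248.] [80. 86.] 42 topcirc [521. 258.] 32
  return _methods._mean(a, axis=axis, dtype=dtype,
  ret = um.true_divide(
<stdin>:8: RuntimeWarning: Mean of empty slice.
Traceback (most recent call last):
IndexError: index 2 is out of bounds for axis 0 with size 0
```

```bash
cat >> h.py <<'E'
YAW=np.radians(16.); S0=np.array([.510,-.060])
def toS(P,yaw=YAW,s0=S0):
    d=np.asarray(P)[...,:2]-s0; c,s=np.cos(yaw),np.sin(yaw)
    return np.stack([d[...,0]*c+d[...,1]*s,-d[...,0]*s+d[...,1]*c],-1)
def toW(xs,ys):
    c,s=np.cos(YAW),np.sin(YAW);return S0+[xs*c-ys*s,xs*s+ys*c]
E
python3 - <<'E'
from h import *
p=camera("top");q=nets.outline_of(p,"leaf_edge")[0]
W=cloud(p)
M=W[q["mask"]&(p["z_map"]>0)]
m8=q["mask"].astype(np.uint8)
c=max(cv2.findContours(m8,0,1)[0],key=cv2.contourArea)[:,0,:]
B=np.array([ray_h(p,r,cc,.064) for cc,r in c])
r=cv2.minAreaRect((B[:,:2]*1000).astype(np.float32));print(r);print(np.round(cv2.boxPoints(r)),)
s=toS(M)*1000;
for a in range(-100,30,10):
    k=(s[:,1]>=a)&(s[:,1]<a+10)
    if k.sum()>5: print(a,k.sum(),np.round(np.median(M[k,2]),4),np.round(np.percentile(s[k,0],[2,98])))
sc=toS(W)*1000
box=(abs(sc[...,0])<140)&(abs(sc[...,1])<140)
for x in range(-130,140,20):
    k=box&(abs(sc[...,0]-x)<10)&(W[...,2]>.035)&(W[...,2]<.052)
    if k.sum()>5: print("beam",x,k.sum(),np.round(np.percentile(sc[k][:,1],[5,50,95])))
    k=box&(abs(sc[...,0]-x)<10)&(W[...,2]>.053)&(abs(sc[...,1])<25)
    if k.sum()>5: print("   rail",x,k.sum(),np.round(np.percentile(sc[k][:,1],[5,50,95])),np.percentile(W[k][:,2],[50,95]))
a=p["img"][150:240,310:420];cv2.imwrite("pics/leafz.png",cv2.resize(a,None,fx=7,fy=6.6,interpolation=2))
E
```

```text
((521.6776123046875, -94.78996276855469), (101.23307800292969, 101.95526123046875), 16.873432159423828)
[[ 458.  -61.]
 [ 488. -158.]
 [ 585. -129.]
 [ 555.  -31.]]
-100 18 -0.0012 [-22.  54.]
-90 65 0.0678 [-44.  51.]
-80 145 0.067 [-46.  51.]
-70 149 0.0659 [-46.  51.]
-60 146 0.0651 [-47.  49.]
-50 141 0.064 [-46.  49.]
-40 145 0.0624 [-47.  49.]
-30 143 0.0618 [-45.  50.]
-20 142 0.06 [-47.  50.]
-10 121 0.0585 [-45.  50.]
0 83 0.062 [-44.  49.]
10 25 0.0584 [-40.  48.]
   rail -130 27 [-1.  7. 12.] [0.08180992 0.08461953]
beam -110 38 [-18.  12.  27.]
   rail -110 49 [-3.  5. 12.] [0.08113599 0.08396095]
beam -90 73 [-18.  16.  28.]
   rail -90 69 [-10.   4.  18.] [0.08507923 0.09763392]
beam -70 105 [-18.  11.  28.]
   rail -70 34 [-2.  5. 12.] [0.05794085 0.06026159]
beam -50 86 [-18.  13.  29.]
   rail -50 59 [-23.   2.  13.] [0.06010457 0.06276183]
beam -30 44 [-5. 17. 29.]
   rail -30 103 [-23.  -7.  12.] [0.06088113 0.06430806]
beam -10 55 [-4. 16. 29.]
   rail -10 94 [-23.  -9.  10.] [0.06026355 0.06378297]
beam 10 43 [-4. 17. 29.]
   rail 10 102 [-23.  -7.  19.] [0.05993784 0.06343092]
beam 30 52 [-5. 17. 29.]
   rail 30 100 [-23.  -8.  12.] [0.05987429 0.06323809]
beam 50 59 [-16.  15.  29.]
   rail 50 73 [-23.  -2.  12.] [0.05960008 0.06371337]
beam 70 97 [-18.  12.  28.]
   rail 70 37 [-2.  5. 11.] [0.05891684 0.06215441]
beam 90 132 [-17.   5.  28.]
beam 110 76 [-17.   5.  28.]
```

View pics/leafz.png

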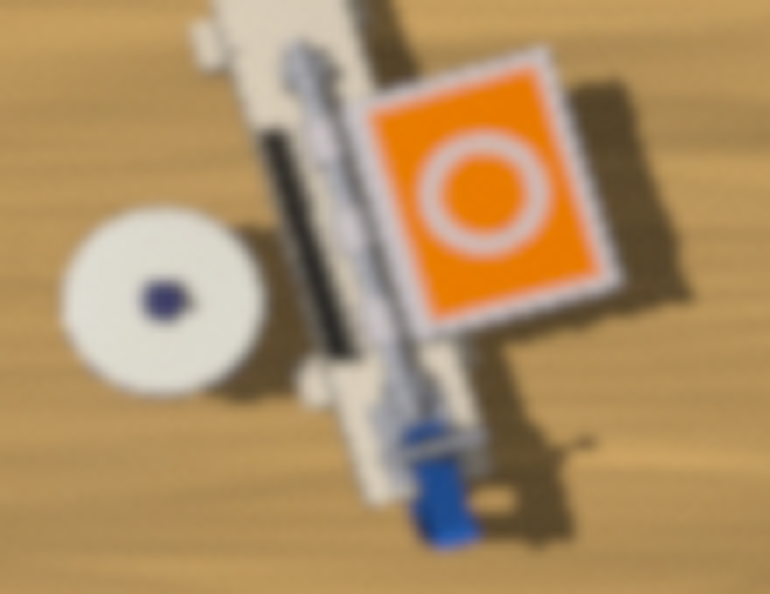

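Request:
apply_moves(dp=[[0, 0, 0], [-32, 56, 0], [-32, 56, 0], [-32, 56, 0], [-32, 56, 0], [-32, 56, 0], [-32, 56, 0], [-32, 56, 0], [-32, 56, 0], [-32, 56, 0]], turn=[[0, 0, 0.169], [0, 0, 0], [0, 0, 0], [0, 0, 0], [0, 0, 0], [0, 0, 0], [0, 0, 0], [0, 0, 0], [0, 0, 0], [0, 0, 0]], jaw=0.5)

```text
t: 3.05
tool_pos: [0.4102, -0.0159, 0.232]
orientation: [-0.417, 3.106, -0.003]
contact_force: [0.3, -0.4, 0.5]
width: 0.0427
```

```bash
sed -i 's/S0=np.array.*/S0=np.array([.5105,-.0545])/' h.py; cat >> h.py <<'E'
def st():
    s=get_state();Rm=R.from_rotvec(s["orientation"]).as_matrix();c,q=np.cos(YAW),np.sin(YAW)
    Q=np.array([[c,q,0],[-q,c,0],[0,0,1]])
    t=s["tool_pos"]
    print("t",round(s["t"],2),"S pos mm",np.round(toS(t)*1000,1),"z",round(t[2]*1000,1),"F_S",np.round(Q@s["contact_force"],1),"w",round(s["width"],4),"q",np.round(s["joint_positions"],2))
    print("tool axes in S (cols x,y,z)\n",np.round(Q@Rm,3))
    return np.r_[toS(t)*1000,t[2]*1000],Q@Rm
def go(target,Rt=None):
    p,A=st(); print("dp tool mm",np.round(A.T@(np.array(target)-p),1))
    if Rt is not None: print("turn",np.round(R.from_matrix(A.T@Rt).as_rotvec(),3))
E
python3 -c "
from h import *
go([-85,80,200])"
```

```text
t 3.05 S pos mm [-85.7  64.7] z 232.0 F_S [ 0.2 -0.5  0.5] w 0.0427 q [ 0.36  0.   -0.48  0.   -1.08 -1.67]
tool axes in S (cols x,y,z)
 [[-1.     0.013  0.007]
 [ 0.013  1.    -0.003]
 [-0.007 -0.003 -1.   ]]
dp tool mm [-0.3 15.4 31.9]
```

Request:
apply_moves(dp=[[0, 8, 20], [0, 8, 45], [0, 0, 45], [0, 0, 40], [0, 0, 25], [0, 0, 15], [0, 0, 10], [0, 0, 0], [-5, 0, 0], [0, 0, 0]], turn=[[0, 0, 0], [0, 0, 0], [0, 0, 0], [0, 0, 0], [0, 0, 0], [0, 0, 0], [0, 0, 0], [0, 0, 0], [0, 0, 0], [0, 0, 0]])

```text
t: 4.3
tool_pos: [0.42, 0.0086, 0.0312]
orientation: [-0.434, 3.088, 0.001]
contact_force: [-0.6, 0.1, 0.3]
width: 0.043
```

```bash
python3 -c "
from h import *
go([-55,80,25])
p=camera('scene');a=p['img'][120:260,230:420];cv2.imwrite('pics/s1.png',cv2.resize(a,None,fx=4,fy=4,interpolation=2))
p=camera('top');a=p['img'][140:260,270:440];cv2.imwrite('pics/t1.png',cv2.resize(a,None,fx=4,fy=4,interpolation=2))"
```

```text
t 4.3 S pos mm [-69.6  85.6] z 31.2 F_S [-0.5  0.3  0.3] w 0.043 q [ 0.42  0.32 -0.75  0.01 -0.48 -1.72]
tool axes in S (cols x,y,z)
 [[-1.    -0.     0.023]
 [-0.     1.    -0.003]
 [-0.023 -0.003 -1.   ]]
dp tool mm [-14.5  -5.6   6.5]
```

View pics/s1.png

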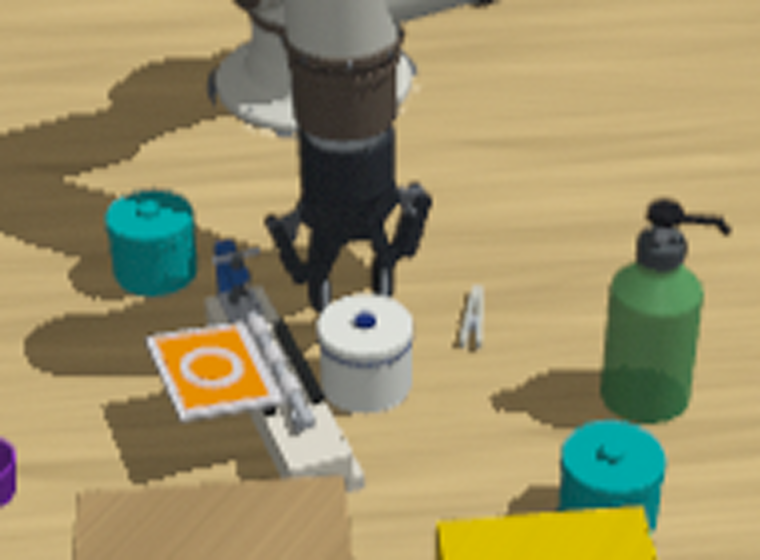

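View pics/t1.png

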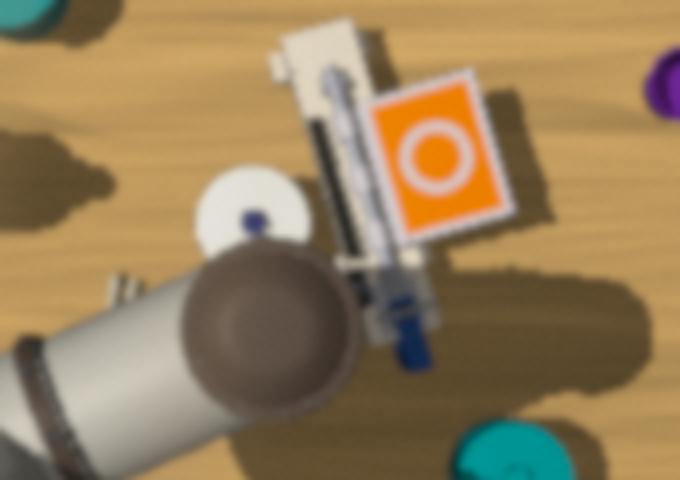

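Request:
apply_moves(dp=[[0, -4, 3], [0, -3, 3], [-4, 0, 0], [-5, 0, 0], [-6, 0, 0], [-8, 0, 0], [-8, 0, 0], [-8, 0.5, 0], [-8, 0.5, 0], [-8, 0.5, 0]], turn=[[0, 0, 0], [0, 0, 0], [0, 0, 0], [0, 0, 0], [0, 0, 0], [0, 0, 0], [0, 0, 0], [0, 0, 0], [0, 0, 0], [0, 0, 0]])

```text
t: 5.65
tool_pos: [0.4761, 0.0183, 0.0256]
orientation: [-0.433, 3.092, 0.0]
contact_force: [-1.2, 0.1, -0.7]
width: 0.0425
```

```bash
cat >look.py <<'E'
from h import *
import sys
n=sys.argv[1]
p=camera('scene');a=p['img'][130:280,220:420];cv2.imwrite(f'pics/s{n}.png',cv2.resize(a,None,fx=4,fy=4,interpolation=2))
W=cloud(p);q=toS(W)*1000
print("scene tin-like white pts:")
hsv=cv2.cvtColor(p["img"],cv2.COLOR_BGR2HSV)
m=(hsv[...,1]<45)&(hsv[...,2]>150)&(W[...,2]>.062)&(W[...,2]<.08)&(q[...,1]>35)&(q[...,1]<200)&(abs(q[...,0])<220)
P=q[m]
if len(P)>8: print(len(P),"circ",cv2.minEnclosingCircle(P.astype(np.float32)),"z",np.percentile(W[m][:,2],[5,50,95]))
st()
E
python3 look.py 2
```

```text
scene tin-like white pts:
240 circ ((29.95792579650879, 79.19102478027344), 39.78928756713867) z [0.06235323 0.0640222  0.06757783]
t 5.7 S pos mm [-11.3  79.6] z 25.9 F_S [0.5 0.1 0.4] w 0.0427 q [ 0.38  0.4  -0.62  0.01 -0.53 -1.68]
tool axes in S (cols x,y,z)
 [[-1.    -0.     0.022]
 [-0.     1.    -0.003]
 [-0.022 -0.003 -1.   ]]
```

View pics/s2.png

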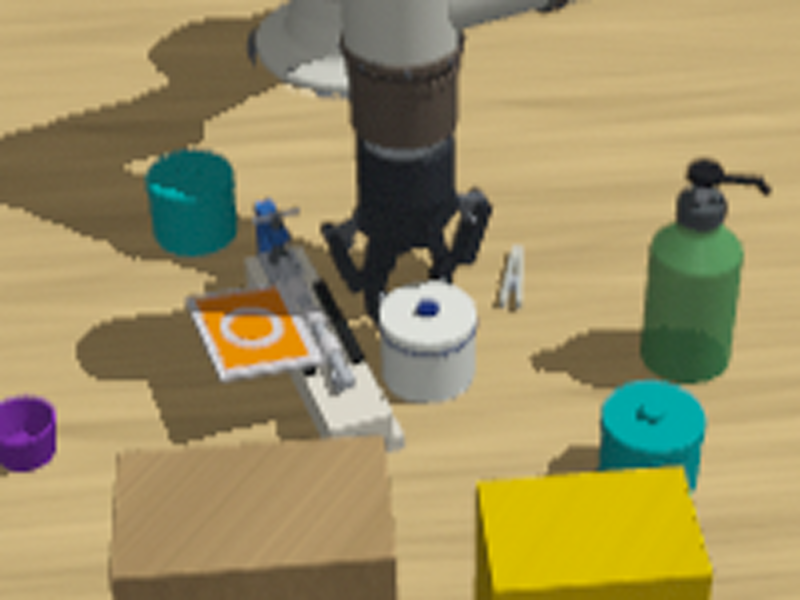

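Request:
apply_moves(dp=[[-9, 1, 0], [-10, 1, 0], [-10, 1, 0], [-10, 1, 0], [-10, 1, 0], [-10, 1, 0], [-10, 1, 0], [-10, 1, 0], [-8, 1, 0], [-5, 0, 0]], turn=[[0, 0, 0], [0, 0, 0], [0, 0, 0], [0, 0, 0], [0, 0, 0], [0, 0, 0], [0, 0, 0], [0, 0, 0], [0, 0, 0], [0, 0, 0]])

```text
t: 6.95
tool_pos: [0.5695, 0.0553, 0.0275]
orientation: [-0.434, 3.09, 0.0]
contact_force: [-0.8, -0.4, -1.0]
width: 0.0425
```

```bash
python3 look.py 3
```

```text
scene tin-like white pts:
298 circ ((130.89590454101562, 85.64788055419922), 39.87653350830078) z [0.06259557 0.06479606 0.06773503]
t 7.0 S pos mm [87.7 89.3] z 27.6 F_S [ 0.1  0.4 -0.4] w 0.0429 q [ 0.38  0.51 -0.38  0.01 -0.66 -1.68]
tool axes in S (cols x,y,z)
 [[-1.    -0.     0.022]
 [-0.     1.    -0.003]
 [-0.022 -0.003 -1.   ]]
```

View pics/s3.png

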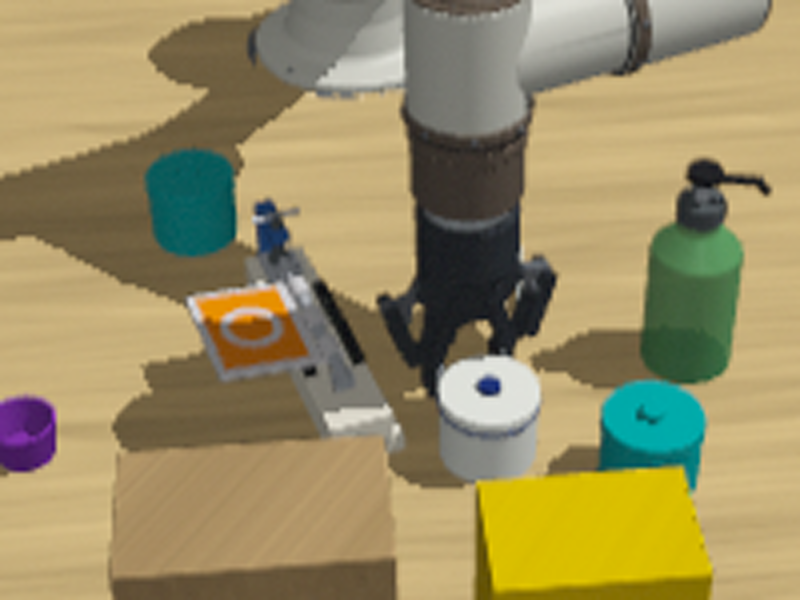

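Request:
apply_moves(dp=[[12, 0, 0], [20, 0, 0], [20, 0, 0], [0, 0, -30], [0, 0, -40], [0, 0, -40], [0, 0, -30], [0, 0, -15], [0, 0, 0], [0, 0, 0]], turn=[[0, 0, 0], [0, 0, 0], [0, 0, 0], [0, 0, 0], [0, 0, -0.18], [0, 0, -0.18], [0, 0, -0.18], [0, 0, -0.18], [0, 0, -0.18], [0, 0, -0.18]], jaw=1.0)

```text
t: 8.25
tool_pos: [0.5074, 0.0376, 0.1876]
orientation: [-2.002, 2.391, -0.019]
contact_force: [0.5, 0.1, -0.4]
width: 0.0003
```

```bash
python3 look.py 4
```

```text
scene tin-like white pts:
271 circ ((130.4803466796875, 87.06929016113281), 38.715476989746094) z [0.06236283 0.06418906 0.06767632]
t 8.3 S pos mm [22.4 89.3] z 187.7 F_S [-0.2 -0.8 -0.7] w 0.0002 q [ 0.4   0.21 -0.36  0.01 -0.97 -0.57]
tool axes in S (cols x,y,z)
 [[-0.437 -0.899  0.026]
 [-0.9    0.437 -0.002]
 [-0.01  -0.024 -1.   ]]
```

Request:
apply_moves(dp=[[0, 0, 0], [0, 0, 0], [0, 0, 0], [50, 0, 0], [60, 0, 0], [60, 0, 0], [60, 0, 0], [50, 0, 0], [0, 0, 0], [0, 0, 0]], turn=[[0, 0, -0.15], [0, 0, -0.15], [0, 0, -0.15], [0, 0, 0], [0, 0, 0], [0, 0, 0], [0, 0, 0], [0, 0, 0], [0, -0.16, 0], [0, -0.16, 0]])

```text
t: 9.55
tool_pos: [0.5805, -0.2367, 0.1883]
orientation: [-2.315, 1.744, 0.358]
contact_force: [-0.1, -0.8, -0.4]
width: -0.0
```

```bash
cat >> h.py <<'E'
def Rleaf(a):  # tool z=(0,sin a,-cos a), y=-xs
    z=np.array([0,np.sin(a),-np.cos(a)]);y=np.array([-1.,0,0]);return np.stack([np.cross(y,z),y,z],1)
E
python3 -c "
from h import *
go([10,-170,100],Rleaf(.785))"
```

```text
t 9.55 S pos mm [  17.1 -194.4] z 188.3 F_S [-0.3 -0.7 -0.4] w -0.0 q [-0.28  0.52  0.2  -0.3  -1.41  0.63]
tool axes in S (cols x,y,z)
 [[ 0.005 -1.     0.029]
 [-0.946  0.005  0.323]
 [-0.323 -0.029 -0.946]]
dp tool mm [ 5.4  9.8 91.2]
turn [-0.027 -0.456  0.011]
```

Request:
apply_moves(dp=[[0, 0, 0], [0, 0, 0], [0, 0, 0], [15, 0, 20], [20, 0, 20], [20, 0, 20], [10, 0, 10], [0, 0, 0], [0, 0, 0], [0, 0, 0]], turn=[[0, -0.155, 0], [0, -0.155, 0], [0, -0.155, 0], [0, 0, 0], [0, 0, 0], [0, 0, 0], [0, 0, 0], [0, 0, 0], [0, 0, 0], [0, 0, 0]])

```text
t: 10.8
tool_pos: [0.579, -0.2331, 0.0902]
orientation: [-1.985, 1.529, 0.836]
contact_force: [0.5, -1.1, 0.6]
width: 0.0002
```

```bash
python3 -c "
from h import *
go([10,-145,35],Rleaf(.785))"; python3 look.py 5
```

```text
t 10.8 S pos mm [  16.7 -190.6] z 90.2 F_S [ 0.2 -1.2  0.6] w 0.0002 q [-0.44  0.81  0.39 -0.61 -1.71  0.79]
tool axes in S (cols x,y,z)
 [[-0.007 -0.999  0.032]
 [-0.69   0.028  0.724]
 [-0.724 -0.017 -0.689]]
dp tool mm [ 8.6  8.8 70.8]
turn [-0.032  0.025 -0.008]
scene tin-like white pts:
298 circ ((129.6943359375, 85.56958770751953), 39.5432243347168) z [0.06225755 0.06409667 0.06713556]
t 10.85 S pos mm [  16.7 -190.7] z 90.4 F_S [0.3 0.3 0.3] w 0.0004 q [-0.44  0.81  0.39 -0.61 -1.71  0.79]
tool axes in S (cols x,y,z)
 [[-0.007 -0.999  0.032]
 [-0.69   0.028  0.723]
 [-0.724 -0.017 -0.69 ]]
```

View pics/s5.png

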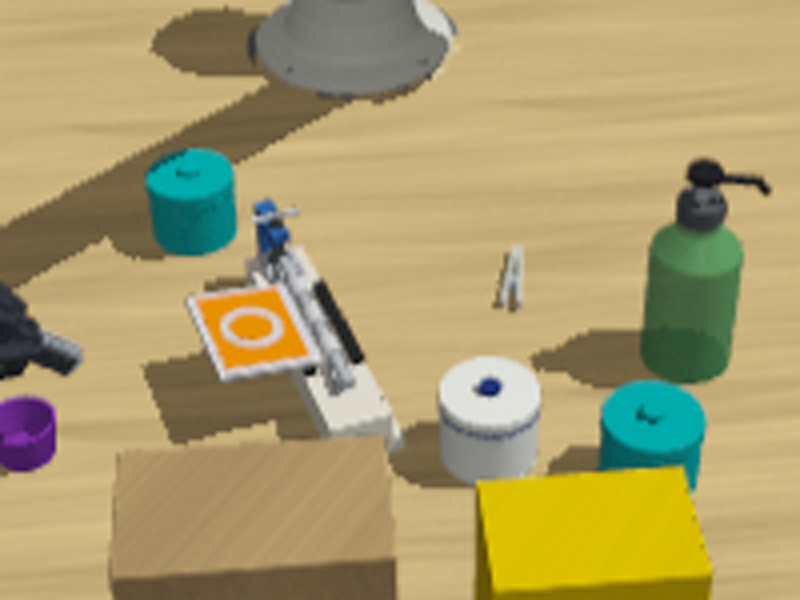

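Request:
apply_moves(dp=[[3, 2, 18], [3, 2, 20], [2, 1, 20], [1, 1, 12], [0, 0, 0], [-8, 0, 8], [-8, 0, 8], [-6, 0, 6], [0, 0, 0], [0, 0, 0]], turn=[[0, 0, 0], [0, 0, 0], [0, 0, 0], [0, 0, 0], [0, 0, 0], [0, 0, 0], [0, 0, 0], [0, 0, 0], [0, 0, 0], [0, 0, 0]])

```text
t: 12.1
tool_pos: [0.5548, -0.1565, 0.0357]
orientation: [-1.988, 1.527, 0.829]
contact_force: [0.6, -1.3, 0.0]
width: -0.0002
```

```bash
python3 -c "
from h import *
go([12,-84,36],Rleaf(.785))"; python3 look.py 6
```

```text
t 12.1 S pos mm [  14.4 -110.3] z 35.7 F_S [ 0.2 -1.4  0. ] w -0.0002 q [-0.36  0.79  0.19 -0.64 -1.51  0.85]
tool axes in S (cols x,y,z)
 [[-0.004 -0.999  0.035]
 [-0.692  0.028  0.721]
 [-0.722 -0.021 -0.692]]
dp tool mm [-18.4   3.2  18.7]
turn [-0.035  0.021 -0.004]
scene tin-like white pts:
275 circ ((140.26979064941406, 108.54426574707031), 59.58472442626953) z [0.06244437 0.06455132 0.06723449]
t 12.15 S pos mm [  14.5 -110.3] z 35.7 F_S [ 0.8 -0.1 -0. ] w 0.0001 q [-0.36  0.79  0.19 -0.64 -1.51  0.85]
tool axes in S (cols x,y,z)
 [[-0.004 -0.999  0.035]
 [-0.692  0.028  0.721]
 [-0.722 -0.021 -0.692]]
```

View pics/s6.png

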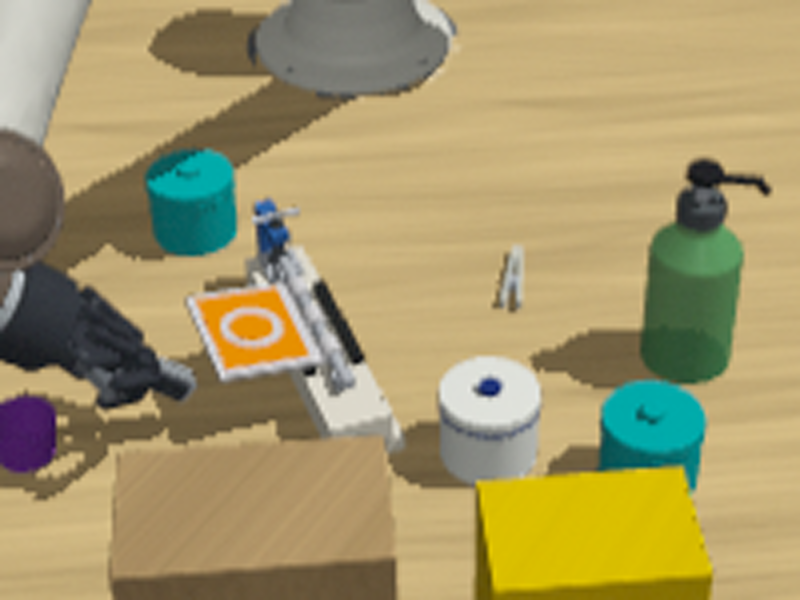

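Request:
apply_moves(dp=[[-5, 0, 5], [-5, 0, 5], [-5, 0, 5], [-4, 0, 4], [0, 0, 0], [-4, 0, -4], [-4, 0, -4], [-4, 0, -4], [-4, 0, -4], [0, 0, 0]], turn=[[0, 0, 0], [0, 0, 0], [0, 0, 0], [0, 0, 0], [0, 0, 0], [0, 0, 0], [0, 0, 0], [0, 0, 0], [0, 0, 0], [0, 0, 0]])

```text
t: 13.4
tool_pos: [0.5476, -0.1305, 0.0599]
orientation: [-1.988, 1.529, 0.826]
contact_force: [1.5, 0.8, 0.4]
width: -0.0
```

```bash
cat >> h.py <<'E'
def plan(th0,th1,n,h0,h1,Rr=80,p0=None,xs=14):
    p,A=st(); prev=p
    for i in range(1,n+1):
        th=th0+(th1-th0)*i/n;h=h0+(h1-h0)*i/n
        t=np.array([xs,-Rr*np.cos(th)-h*np.sin(th),56+Rr*np.sin(th)-h*np.cos(th)])
        print(round(th,2),np.round(t[1:]),np.round(A.T@(t-prev),1));prev=t
def rel():
    p,A=st();d=p[1:]-[0,56]
    # theta such that R=80
    for th in np.arange(0,3.2,.1):
        pass
    print("polar r",np.hypot(*d),"ang",np.arctan2(d[1],-d[0]))
E
python3 look.py 7; python3 -c "
from h import *
rel()"
```

```text
scene tin-like white pts:
280 circ ((140.81927490234375, 107.89997863769531), 59.59471893310547) z [0.0623362  0.06402074 0.06747932]
t 13.45 S pos mm [ 14.7 -83.2] z 59.8 F_S [-0.3  1.2 -0.2] w 0.0001 q [-0.33  0.73  0.14 -0.66 -1.51  0.82]
tool axes in S (cols x,y,z)
 [[-0.005 -0.999  0.036]
 [-0.693  0.029  0.72 ]
 [-0.721 -0.021 -0.693]]
t 13.45 S pos mm [ 14.7 -83.2] z 59.8 F_S [-0.3  1.2 -0.2] w 0.0001 q [-0.33  0.73  0.14 -0.66 -1.51  0.82]
tool axes in S (cols x,y,z)
 [[-0.005 -0.999  0.036]
 [-0.693  0.029  0.72 ]
 [-0.721 -0.021 -0.693]]
polar r 83.30982705731847 ang 0.0453811473170032
```

View pics/s7.png

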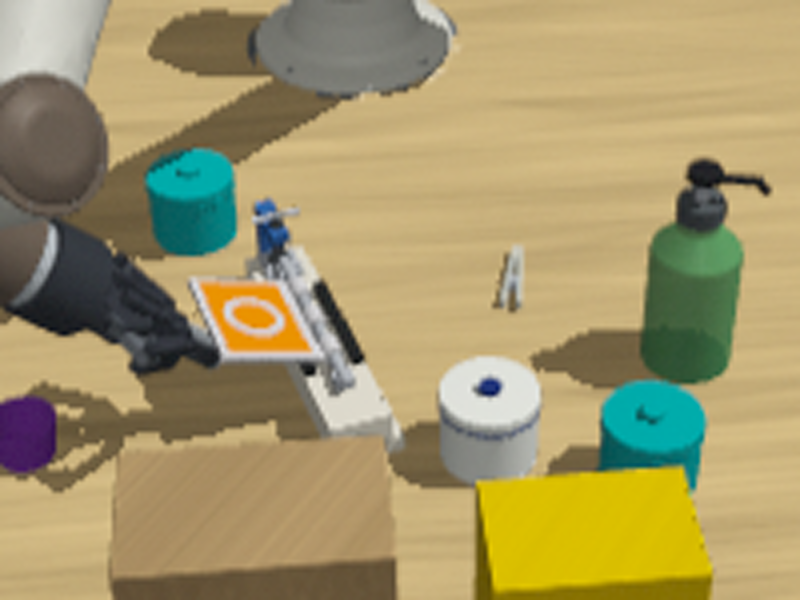

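```bash
python3 -c "
from h import *
plan(.29,1.1,10,19,13,78)"
```

```text
t 13.45 S pos mm [ 14.7 -83.2] z 59.8 F_S [-0.3  1.2 -0.2] w 0.0001 q [-0.33  0.73  0.14 -0.66 -1.51  0.82]
tool axes in S (cols x,y,z)
 [[-0.005 -0.999  0.036]
 [-0.693  0.029  0.72 ]
 [-0.721 -0.021 -0.693]]
0.37 [-79.  67.] [-8.   0.7 -2.3]
0.45 [-78.  74.] [-6.  -0.1 -3.8]
0.53 [-76.  81.] [-6.3 -0.1 -3.2]
0.61 [-73.  87.] [-6.5 -0.1 -2.7]
0.7 [-70.  94.] [-6.7 -0.  -2.1]
0.78 [-66. 100.] [-6.9 -0.  -1.5]
0.86 [-62. 105.] [-7.   0.  -0.9]
0.94 [-58. 110.] [-7.   0.  -0.3]
1.02 [-52. 115.] [-7.   0.   0.4]
1.1 [-47. 120.] [-6.9  0.1  1. ]
```

Request:
apply_moves(dp=[[-6, 0, -2], [-6, 0, -4], [-6, 0, -3.5], [-6.5, 0, -3], [-6.5, 0, -2], [-7, 0, -1.5], [-7, 0, -1], [-7, 0, 0], [-7, 0, 0.5], [-5, 0, 1]], turn=[[0, 0, 0], [0, 0, 0], [0, 0, 0], [0, 0, 0], [0, 0, 0], [0, 0, 0], [0, 0, 0], [0, 0, 0], [0, 0, 0], [0, 0, 0]])

```text
t: 14.7
tool_pos: [0.5374, -0.0964, 0.1202]
orientation: [-1.987, 1.53, 0.826]
contact_force: [-0.8, -0.8, -1.3]
width: 0.0001
```

```bash
python3 look.py 8; python3 -c "
from h import *
plan(1.1,1.9,10,13,8,78)"
```

```text
scene tin-like white pts:
279 circ ((129.93426513671875, 87.513671875), 37.81608581542969) z [0.06225901 0.06434503 0.06723385]
t 14.75 S pos mm [ 14.3 -47.3] z 120.6 F_S [-0.9 -0.2 -0. ] w -0.0001 q [-0.29  0.62  0.11 -0.68 -1.55  0.74]
tool axes in S (cols x,y,z)
 [[-0.005 -0.999  0.036]
 [-0.694  0.029  0.72 ]
 [-0.72  -0.021 -0.693]]
t 14.75 S pos mm [ 14.3 -47.3] z 120.6 F_S [-0.9 -0.2 -0. ] w -0.0001 q [-0.29  0.62  0.11 -0.68 -1.55  0.74]
tool axes in S (cols x,y,z)
 [[-0.005 -0.999  0.036]
 [-0.694  0.029  0.72 ]
 [-0.72  -0.021 -0.693]]
1.18 [-41. 123.] [-6.1  0.4  2.4]
1.26 [-35. 127.] [-6.5  0.1  2.1]
1.34 [-29. 129.] [-6.3  0.1  2.6]
1.42 [-23. 131.] [-6.   0.1  3.1]
1.5 [-16. 133.] [-5.7  0.2  3.6]
1.58 [ -9. 134.] [-5.4  0.2  4.1]
1.66 [ -3. 135.] [-5.   0.2  4.6]
1.74 [  4. 134.] [-4.6  0.2  5. ]
1.82 [ 11. 134.] [-4.2  0.2  5.3]
1.9 [ 18. 132.] [-3.7  0.2  5.7]
```

View pics/s8.png

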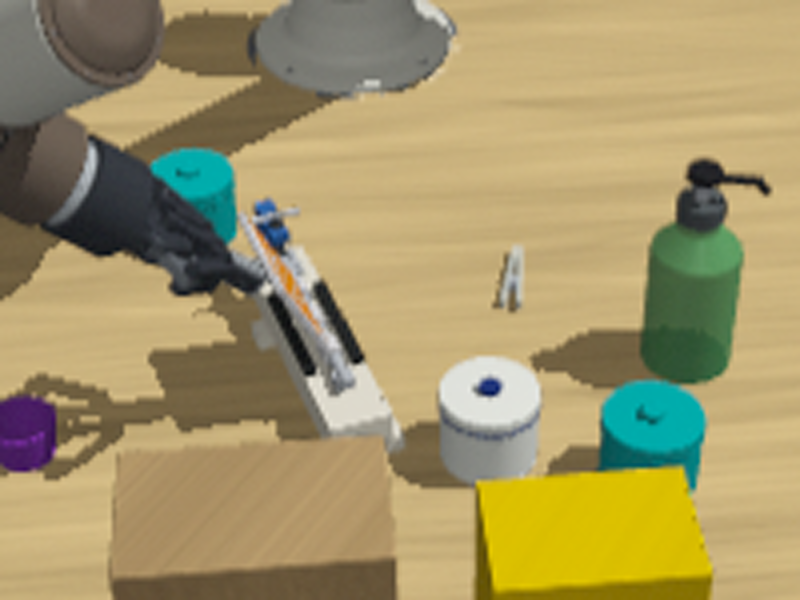

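Request:
apply_moves(dp=[[-5.5, 0, 3], [-6, 0, 3], [-5.5, 0, 3.5], [-5.5, 0, 3.5], [-5, 0, 4], [-5, 0, 4.5], [-4.5, 0, 5], [-4, 0, 5.5], [-3.5, 0, 6], [-3, 0, 6]], turn=[[0, 0, 0], [0, 0, 0], [0, 0, 0], [0, 0, 0], [0, 0, 0], [0, 0, 0], [0, 0, 0], [0, 0, 0], [0, 0, 0], [0, 0, 0]])

```text
t: 16.0
tool_pos: [0.5195, -0.0293, 0.125]
orientation: [-1.988, 1.529, 0.828]
contact_force: [0.6, -0.8, 0.4]
width: -0.0002
```

```bash
python3 look.py 9; python3 -c "
from h import *
plan(1.9,2.6,10,7,6,72)"
```

```text
scene tin-like white pts:
276 circ ((130.22927856445312, 88.33061218261719), 38.81534194946289) z [0.06234845 0.06442695 0.06736158]
t 16.05 S pos mm [15.5 22.7] z 124.9 F_S [-0.3  0.3  0. ] w 0.0003 q [-0.2   0.56  0.01 -0.72 -1.47  0.7 ]
tool axes in S (cols x,y,z)
 [[-0.005 -0.999  0.034]
 [-0.692  0.028  0.721]
 [-0.722 -0.02  -0.692]]
t 16.05 S pos mm [15.5 22.7] z 124.9 F_S [-0.3  0.3  0. ] w 0.0003 q [-0.2   0.56  0.01 -0.72 -1.47  0.7 ]
tool axes in S (cols x,y,z)
 [[-0.005 -0.999  0.034]
 [-0.692  0.028  0.721]
 [-0.722 -0.02  -0.692]]
1.97 [ 22. 125.] [ 0.6  1.5 -0.9]
2.04 [ 26. 123.] [-2.1  0.2  4.7]
2.11 [ 31. 121.] [-1.8  0.2  4.8]
2.18 [ 36. 119.] [-1.4  0.2  5. ]
2.25 [ 40. 116.] [-1.1  0.2  5. ]
2.32 [ 44. 113.] [-0.7  0.2  5.1]
2.39 [ 48. 110.] [-0.3  0.2  5.1]
2.46 [ 52. 106.] [0.  0.2 5.2]
2.53 [ 55. 102.] [0.4 0.2 5.1]
2.6 [59. 98.] [0.8 0.2 5.1]
```

View pics/s9.png

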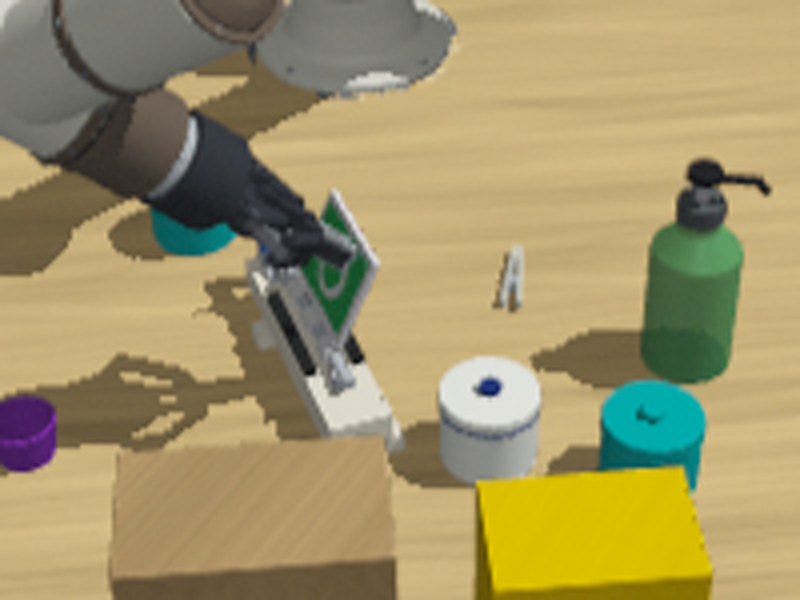

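```bash
cat >> h.py <<'E'
def plan2(th0,th1,n,h0,h1,Rr,t0,dt):
    prev=None
    for i in range(0,n+1):
        th=th0+(th1-th0)*i/n;h=h0+(h1-h0)*i/n
        t=np.array([-Rr*np.cos(th)-h*np.sin(th),56+Rr*np.sin(th)-h*np.cos(th)])
        a=t0-dt*(i-1)
        if i:
            d=t-prev;print(round(th,2),np.round(t),np.round([-np.cos(a)*d[0]-np.sin(a)*d[1],0,np.sin(a)*d[0]-np.cos(a)*d[1]],1))
        prev=t
E
python3 -c "
from h import *
plan2(1.9,2.6,10,7,6,72,.8,.03)"
```

```text
1.97 [ 22. 125.] [-2.5  0.   4.5]
2.04 [ 26. 123.] [-2.3  0.   4.6]
2.11 [ 31. 121.] [-2.1  0.   4.7]
2.18 [ 36. 119.] [-1.9  0.   4.8]
2.25 [ 40. 116.] [-1.7  0.   4.9]
2.32 [ 44. 113.] [-1.5  0.   4.9]
2.39 [ 48. 110.] [-1.3  0.   5. ]
2.46 [ 52. 106.] [-1.1  0.   5. ]
2.53 [ 55. 102.] [-0.9  0.   5.1]
2.6 [59. 98.] [-0.7  0.   5.1]
```

Request:
apply_moves(dp=[[-2.5, 0, 4.5], [-2.5, 0, 5], [-2, 0, 5], [-2, 0, 5], [-1.5, 0, 5], [-1.5, 0, 5], [-1.5, 0, 5], [-1, 0, 5], [-1, 0, 5], [-0.5, 0, 5]], turn=[[0, 0.03, 0], [0, 0.03, 0], [0, 0.03, 0], [0, 0.03, 0], [0, 0.03, 0], [0, 0.03, 0], [0, 0.03, 0], [0, 0.03, 0], [0, 0.03, 0], [0, 0.03, 0]])

```text
t: 17.3
tool_pos: [0.5089, 0.0161, 0.0949]
orientation: [-2.201, 1.697, 0.525]
contact_force: [-0.5, -0.3, 0.9]
width: 0.0003
```

```bash
python3 look.py 10; python3 -c "
from h import *
plan2(2.6,3.14,10,7,10,72,.5,.02)"
```

```text
scene tin-like white pts:
293 circ ((55.63301086425781, 69.97602081298828), 113.7995376586914) z [0.06225498 0.06442093 0.06846982]
t 17.35 S pos mm [17.6 69.3] z 94.8 F_S [-0.1  0.7 -0.3] w -0.0003 q [ 0.03  0.44 -0.19 -0.54 -1.1   0.51]
tool axes in S (cols x,y,z)
 [[-0.014 -0.999  0.032]
 [-0.884  0.027  0.466]
 [-0.467 -0.022 -0.884]]
2.65 [60. 96.] [-0.4  0.   3.6]
2.71 [62. 93.] [-0.3  0.   3.6]
2.76 [64. 90.] [-0.2  0.   3.6]
2.82 [66. 87.] [-0.1  0.   3.6]
2.87 [67. 84.] [-0.   0.   3.6]
2.92 [68. 80.] [0.1 0.  3.6]
2.98 [70. 77.] [0.2 0.  3.6]
3.03 [71. 73.] [0.3 0.  3.6]
3.09 [71. 70.] [0.4 0.  3.6]
3.14 [72. 66.] [0.5 0.  3.6]
```

View pics/s10.png

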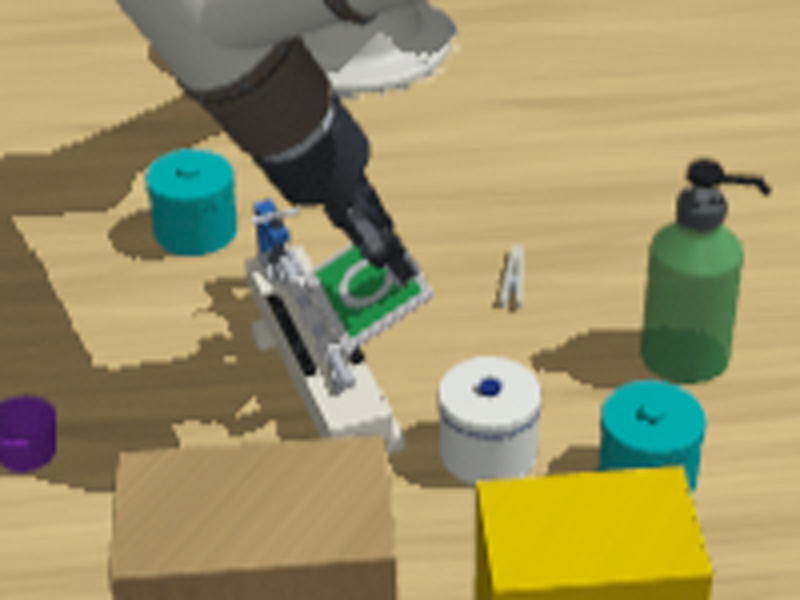

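Request:
apply_moves(dp=[[1.5, 0, 3.2], [1.5, 0, 3.2], [1.5, 0, 3.2], [1.5, 0, 3.2], [1.5, 0, 3], [1.5, 0, 3], [1.5, 0, 3], [1, 0, 2], [1, 0, 2], [0, 0, 0]], turn=[[0, 0, 0], [0, 0, 0], [0, 0, 0], [0, 0, 0], [0, 0, 0], [0, 0, 0], [0, 0, 0], [0, 0, 0], [0, 0, 0], [0, 0, 0]])

```text
t: 18.6
tool_pos: [0.5086, 0.0183, 0.0637]
orientation: [-2.2, 1.698, 0.528]
contact_force: [-0.3, 0.3, -0.6]
width: 0.0
```

```bash
cat > leaf.py <<'E'
from h import *
for n in("scene","top"):
    p=camera(n);W=cloud(p);hsv=cv2.cvtColor(p["img"],cv2.COLOR_BGR2HSV);q=toS(W)*1000
    m=(hsv[...,0]>45)&(hsv[...,0]<80)&(hsv[...,1]>150)&(abs(q[...,0])<60)&(abs(q[...,1]-40)<70)
    P=np.c_[q[m],W[m][:,2]*1000]
    if len(P)<20: print(n,len(P));continue
    A=np.c_[P[:,:2],np.ones(len(P))]
    c=np.linalg.lstsq(A,P[:,2],rcond=None)[0]
    r=P[:,2]-A@c;k=abs(r)<2*r.std();c=np.linalg.lstsq(A[k],P[k,2],rcond=None)[0]
    print(n,len(P),"dz/dxs,dz/dys",c[:2],"z at ys0",c[2],"theta~",np.pi-np.arctan(c[1]),"ys range",np.percentile(P[:,1],[2,98]))
E
python3 look.py 11; python3 leaf.py
```

```text
scene tin-like white pts:
291 circ ((91.37923431396484, 81.18583679199219), 77.29557800292969) z [0.06222901 0.0643222  0.06751666]
t 18.65 S pos mm [18.3 70.5] z 63.7 F_S [-0.1  0.8  0.9] w 0.0005 q [ 0.03  0.48 -0.21 -0.56 -1.05  0.55]
tool axes in S (cols x,y,z)
 [[-0.015 -0.999  0.031]
 [-0.884  0.028  0.467]
 [-0.468 -0.021 -0.883]]
scene 147 dz/dxs,dz/dys [ 0.0013403  -0.00066685] z at ys0 59.81945476244766 theta~ 3.1422595044632993 ys range [16.35266881 75.47892873]
top 0
```

View pics/s11.png

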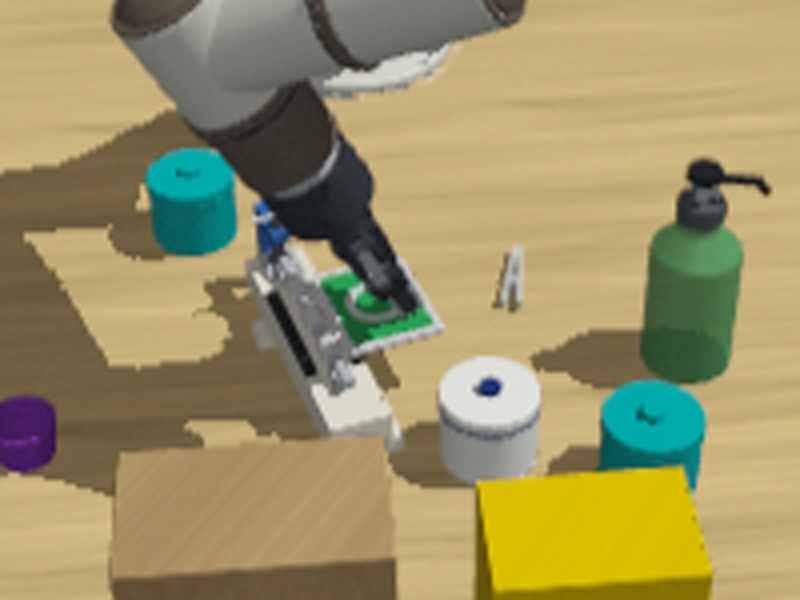

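Request:
apply_moves(dp=[[0.5, 0, 1.2], [0.5, 0, 1.2], [0, 0, 0.5], [0, 0, 0], [-2, 0, -4], [-10, 0, -20], [-15, 0, -35], [-15, 0, -45], [-10, 0, -40], [0, 0, -20]], turn=[[0, 0, 0], [0, 0, 0], [0, 0, 0], [0, 0, 0], [0, 0, 0], [0, 0, 0], [0, 0, 0], [0, 0, 0], [0, 0, 0], [0, 0, 0]])

```text
t: 20.0
tool_pos: [0.5122, -0.0124, 0.2349]
orientation: [-2.202, 1.699, 0.532]
contact_force: [-0.8, -0.2, -0.3]
width: 0.0
```

Request:
apply_moves(dp=[[20, 0, -30], [40, 0, -30], [55, 0, -20], [55, 0, -20], [55, 0, 0], [50, 0, 0], [40, 0, 0], [20, 0, 0], [0, 0, 0], [0, 0, 0]], turn=[[0, 0, 0], [0, 0, 0], [0, 0, 0], [0, 0, 0], [0, 0, 0], [0, 0, 0], [0, 0, 0], [0, 0, 0], [0, 0, 0], [0, 0, 0]])

```text
t: 21.25
tool_pos: [0.604, -0.3536, 0.1653]
orientation: [-2.2, 1.694, 0.524]
contact_force: [-0.3, 0.3, 0.3]
width: -0.0003
```

```bash
python3 look.py 12; python3 leaf.py; python3 - <<'E'
from h import *
p=camera("top");cv2.imwrite("pics/topend.png",p["img"])
for l in("tin","scoop","peg","dispenser","jar","cup","brush"):
    print(l,[(np.round(q["pixel"]).tolist(),round(q["conf"],2)) for q in nets.mark_of(p,l)[:3]])
E
```

```text
scene tin-like white pts:
279 circ ((62.50653839111328, 107.6701431274414), 122.28612518310547) z [0.06229841 0.06395861 0.06719338]
t 21.3 S pos mm [   7.4 -313.1] z 165.4 F_S [0.1 0.6 0. ] w -0.0001 q [-0.47  0.75  0.54 -0.38 -1.67  0.75]
tool axes in S (cols x,y,z)
 [[-0.012 -0.999  0.035]
 [-0.884  0.027  0.467]
 [-0.468 -0.025 -0.883]]
scene 215 dz/dxs,dz/dys [ 0.00268471 -0.00704588] z at ys0 59.759825748844115 theta~ 3.1486384191642856 ys range [16.6870955  76.17188512]
top 273 dz/dxs,dz/dys [-0.00492022  0.00472887] z at ys0 57.98925866877495 theta~ 3.136863814056672 ys range [21.97489296 74.66777968]
tin [([151.0, 313.0], 0.77), ([133.0, 276.0], 0.74)]
scoop [([162.0, 442.0], 0.74), ([181.0, 251.0], 0.45)]
peg [([216.0, 372.0], 0.74), ([218.0, 296.0], 0.49)]
dispenser [([182.0, 253.0], 0.9)]
jar [([147.0, 314.0], 0.58)]
cup []
brush [([207.0, 151.0], 0.67)]
```

View pics/s12.png

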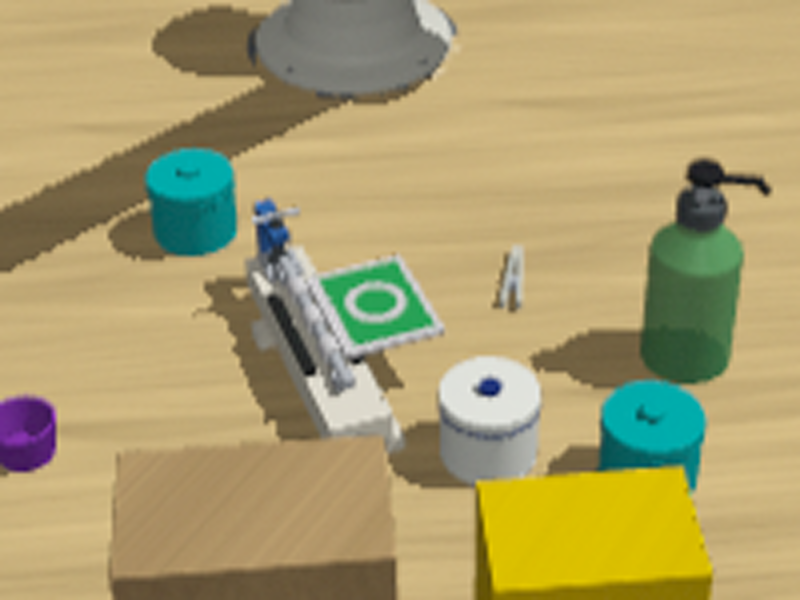

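View pics/topend.png

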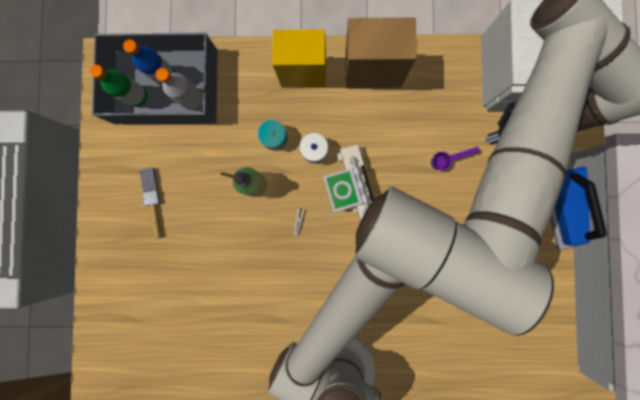

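```bash
python3 -c "
from h import *
p=camera('scene');cv2.imwrite('pics/send.png',p['img'])"
```

```text
(no output)
```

View pics/send.png

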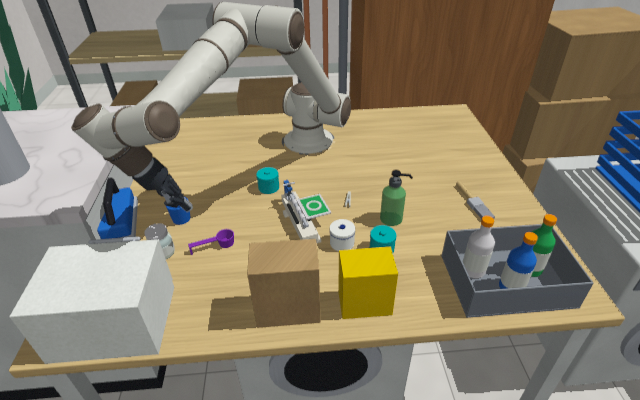

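The scene view shows the hand in mid-air near (200,180). The leaf is green side up at (207,315), the tin stands upright at (235,342), and the other things look undisturbed.

```bash
python3 -c "
from h import *
st(); print(ticket.close_job())"
```

```text
t 21.85 S pos mm [   7.3 -313.6] z 165.3 F_S [ 0.2  0.2 -0.1] w 0.0001 q [-0.47  0.75  0.54 -0.38 -1.68  0.75]
tool axes in S (cols x,y,z)
 [[-0.013 -0.999  0.035]
 [-0.884  0.027  0.467]
 [-0.468 -0.025 -0.884]]
the job is handed in; nothing more can be done
None
```

The leaf now lies flat on the left, green face up, and the job is handed in at about 22 s, with no verdict reported.

**What I did:** I pushed the cream tin upright along the beam, held between two half-open fingertips, about 138 mm out of the landing area. Then I put the closed fingertips under the leaf's free edge and swung it over slowly. A light press settled it flat, and I moved the hand away.

**Last checks:**
- **Leaf:** its angle measured about 3.149 rad in the scene camera and 3.137 rad in the top camera, against 3.14 for flat.
- **Tin:** it stands at about x = 130 mm, y = 87 mm from the stand, some 40 mm clear of the leaf.
- **Contact:** the wrist force was near zero at hand-in, and about 1 N or less at my readings during the swing.
- **Other things:** the scoop, peg, dispenser, brush and both turquoise tins look unmoved in the pictures.

**Checks that failed or disagreed:**
- The arm hid the cup and jar from the top camera at the end. I checked them only by eye in the scene view, where they look untouched.
- My automatic scene-camera tin circle was wrong in the last views because leaf pixels got mixed in. The tin position above is from earlier clean readings, and the final pictures agree with it.

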